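Turn the spinner to its empty hook and hang up the finished puzzle board

ROBOT

A 6-joint arm with a two-finger parallel gripper is mounted at the origin on the work surface. World frame = base frame: x ahead of the robot, y to its left, z up, the work surface at z = 0. Lengths are in m, angles in rad, forces in N, time in s.
With the tool pointing down it reaches from about 0.225 to 0.875 m from the base axis. Payload 3.4 kg.
Tool frame: the origin (TCP) lies at the very end of the fingers, on their centre line; the grasp point (between the pads) lies 19 mm behind it; z points along the fingers, y is the line along which they close (so a half turn about z gives the same grasp; the last joint's range is limited). The gripper opens to 85 mm and grips with 20 to 120 N. Pads are 22 mm wide; open, the fingers measure 114 mm over their backs; the gripper's body (76 mm by 85 mm) begins 54 mm behind the grasp point. The pads swing forward as they close: fully open they stand 13 mm farther back than shut.
Start: joints at [-1.411, 0.276, 1.505, -0, 1.361, -0.121], TCP at [0.159, -0.553, 0.231] pointing down, gripper open.
Joint ranges: [-2.89, 2.89], [-0.75, 2.08], [0.22, 2.7], [-1.18, 4.32], [0.11, 2.71], [-2.7, 2.7]. Speed limits (rad/s): [2.57, 2.57, 3.14, 3.14, 3.14, 3.14].

INTERFACE

Orientations are given as a unit quaternion [w, x, y, z].
In Python, from rig import manip, get_image, camera_info gives the robot as it stands. The module is installed in compiled form; this text tells all that it offers.
- The arm moves only by the shell command python3 -m crank 'ROWS' [FORCE]. ROWS is a JSON object of lists of equal length, an entry for each row: "translation": the shift along the tool's x, y, z in mm, a list of three; "roll": the turn about the tool's z in rad; "fingers": the opening, from 0 (shut) to 1 (fully open). A call has 1 to 8 rows; each row shifts and turns the commanded pose from where the row before left it, along the tool's axes as they then stand; what a row does not reach is not made up. A row lasts 1/10 s, in which the tool goes at most 50 mm and 8.59 degrees, less where a joint would pass 70% of its speed; a pose out of reach is approached as far as the arm can. A call is refused whole if a number of a shift passes 50 or a number of a turn 0.15, either way. A call with a gripper value outside its range is refused whole. The fingers move at their own pace and stop on an object; FORCE is the grip in N (left out, the last holds). Time passes only in rows, so rows that do not move let the fingers close. It gives the time, the measured TCP pose, the force, the opening and the grip force at its end, in the units of the state.
- manip.get_state(): the state, without advancing time (a new reading comes with each control period).
- get_image(name): name is "scene" or "top" or "wrist"; returns the picture (400x640x3 uint8, blue, green, red); there is no depth.
- camera_info(name): a dict with "mtx" (3x3 intrinsics, pixels), "D" ([k1, k2, p1, p2, k3] as OpenCV has them; the pictures are not rectified), "rvec" (rotation vector, rad) and "tvec" (3), from world to camera coordinates, as OpenCV has them. Camera axes: x right, y down, z forward; pixel columns grow to the right and rows downward; lengths in m; the calibration is good to about 2 mm. A picture is of the moment at which its call begins: read the wrist's pose just before it. camera_info takes no time and is no camera call; for the wrist camera it gives the pose at the moment of the call.
- manip.sign_off(): hands the job in; it is judged then, once.
The state is a dict: "clock": time; "qpos": joint angles; "qd": joint speeds; "effort": joint torques, N m; "position": TCP position; "ee_rot": TCP orientation; "contact_force": force on the tool from outside, world axes, zero at the start; "moment": the same for the moment, N m; "width": finger opening in m; "gripper_force": force on a finger pad.
Only numpy, scipy, OpenCV 4.12 (cv2) and the standard library are available. Lean on these libraries where they do the work, as an engineer would, in place of code of your own. Each camera call takes 0.05 s, during which the arm holds its last target. There are 200 camera calls.

TASK

Gently turn the spinner on the puzzle bench until its empty hook faces squarely to the front of its foot, then take the finished board (the one with the narrow tab and the slot) from the slotted stand and hang it by its slot on that hook. Feel for the wire, which is out of true, without forcing it; slide the board right back to the brass collar, let the wire take its weight before you let go, and leave everything else on the bench where it is.

Things in the scene. Friction and masses are not known exactly. Their poses are not given: they have to be found in the camera images.
- spinner: countertop spinner, screwed down: round steel foot 170 mm across, 14 to 24 mm high, steel column 18 mm thick. Origin under the foot's centre, z along the axis of turning; its front is its own -x side (small brass mark on the foot). Be gentle: no more than 25 N on any part of it, 4 rad/s of turning, or 10 N between the board and it
- hub (a point): on the axis at hook level (180 mm up), turns with the hub: oak hub 54 mm across, top of its finial 38 mm higher. Four oak spokes 90 degrees apart, 14 mm wide and high (7 mm above and below this level), end 64 mm from the axis; on each a brass collar 18 mm across, face at 70 mm, with a wire hook sticking out. Three hooks carry boards like the loose one, tops 47 mm above this level; they swing a little
- carousel (a joint): turn of the hub, rad, anticlockwise from above; 0 or a full turn (6.283) = the empty hook points exactly to the front (-x of the spinner's frame). Starts between 1.0 and 5.28; turns either way, about 0.1 N m of friction, stays where left. Push a spoke from the side, about 50 mm from the axis
- empty_hook (a point): centre of the empty hook's collar face, turns with the hub: x points in to the axis, z up. From here a stiff wire, 4 mm thick, runs out along -x and up, 50 mm to the centre of the 7 mm ball on its end: meant to rise at 0.24 rad, but bent up or down by as much as 0.20 (ball centre 2 to 21 mm above this point; not bent sideways). The bend is not measured: feel for it or look
- stand: slotted oak stand, fixed: 150 mm (its x) by 120 mm (its y), 34 mm high; three slots along y, 10 mm wide and 22 mm deep, at x = -45, 0 and +45 mm, their floors 12 mm above the bench. Origin under its centre
- board: finished basswood puzzle board to be hung, upright in any one of the stand's slots: 8 mm thick (its x), body 100 mm wide (its y) and 62 mm high, above it a narrower tab 60 mm wide up to 128 mm; 32 to 63 g. Origin at the centre of its lower edge, z up. Both faces are alike. Grip it across its thickness by the top of the tab
- board_slot (a point): centre of the slot through the board's tab, 78 mm above the board's lower edge and 50 mm below its top edge; the slot is 20 mm wide (y), 13 mm high (z) and goes straight through along x. Axes as the board's. When hung home, the slot's centre lies about 4 mm out from the collar's face, and 2 to 5 mm below the collar's centre
- blank1: plain rectangular board without tab or slot, 100 mm wide, 90 mm high, 8 mm thick, in another slot of the stand: leave it. Origin at the centre of its lower edge
- blank2: plain rectangular board without tab or slot, 100 mm wide, 80 mm high, 8 mm thick, in another slot of the stand: leave it. Origin at the centre of its lower edge
- dish: white porcelain dish with corner pieces, 110 mm across, 28 mm high, origin under its centre: leave it
- loupe: glass loupe lying flat, 52 mm across, 12 mm high, wooden handle 103 mm to its -x; origin under the lens centre: leave it
- clock: nickel-plated round desk clock, 80 mm across, 91 mm high, origin under its centre: leave it
- glue: glue bottle, 52 mm across, 130 mm high, origin under its centre: leave it
- sanding_block: cork sanding block 100 x 60 x 35 mm, origin under its centre: leave it
- brush: dusting brush lying on the bench: leave it

How it is judged:
On the way, in this order (a step that is already met when the one before it is completed fails the run):
1. the empty hook has been turned to the front of the foot (within 10 degrees) and stands still, the finished board not yet on it (x of empty_hook in the frame of spinner below 0 m and y of empty_hook in the frame of spinner between -0.0125 and 0.0125 m and velocity of joint carousel between -0.1 and 0.1 rad/s and distance between board_slot and empty_hook above 0.08 m), for 0.3 s.
2. the board's slot is over the empty hook's wire at the front and the wire bears the board while the fingers still hold it (x of empty_hook in the frame of spinner below 0 m and y of empty_hook in the frame of spinner between -0.0125 and 0.0125 m and velocity of joint carousel between -0.1 and 0.1 rad/s and x of board_slot in the frame of empty_hook between -0.048 and 0.002 m and y of board_slot in the frame of empty_hook between -0.01 and 0.01 m and z of board_slot in the frame of empty_hook between -0.01 and 0.026 m and contact force between board and spinner above 0.1 N and contact force between the fingers and board above 0.5 N), for 0.2 s.
At the end, for the whole second after the job is handed in: The empty hook faces the foot's front within 10 degrees, at rest; the finished board hangs on it by its slot, at rest, within 0.35 rad of upright, the slot centre within 13 mm of the collar face, 10 mm sideways, and from 10 mm below to 7 mm above the collar centre (x of empty_hook in the frame of spinner below 0 m and y of empty_hook in the frame of spinner between -0.0125 and 0.0125 m and velocity of joint carousel between -0.1 and 0.1 rad/s and x of board_slot in the frame of empty_hook between -0.013 and 0.002 m and y of board_slot in the frame of empty_hook between -0.01 and 0.01 m and z of board_slot in the frame of empty_hook between -0.01 and 0.007 m and angle between board's own z axis and vertical below 0.35 rad and linear speed of board below 0.03 m/s and angular speed of board below 0.4 rad/s and contact force between board and spinner above 0.05 N); the robot touches nothing.
It fails at once if the board is pushed against the spinner with more than 10 N (contact force between board and spinner above 10 N).
It fails at once if the robot pushes the spinner with more than 25 N (contact force between any of the fingers, the arm and spinner above 25 N).
It fails at once if the spinner is spun faster than 4 rad/s (velocity of joint carousel above 4 rad/s or velocity of joint carousel below -4 rad/s).
It fails at once if a plain board, the dish, the loupe, the clock, the glue, the sanding block or the brush is moved by more than 20 mm (distance of any of blank1, blank2, dish, loupe, clock, glue, sanding_block, brush from where it was at the start of the episode above 0.02 m).
It also fails if it takes over 72 s, if anything falls off the work surface, if the arm or the gripper's body presses on something with over 40 N, if the wrist force passes 120 N, or if a joint passes its speed limit or range.

## Working session

There is one attempt and no reset: what is moved stays moved. The work goes in short steps, Python scripts to look and compute and a shell command to move; the robot and the scene stay as the last step left them, time stands still between calls to the robot, and variables do not carry over. Pictures are saved under pics/ and viewed, at most 10 in all, crops included, and the job is handed in when it is done.

```bash
mkdir -p pics; cat > h.py <<'E'
import numpy as np, cv2, sys
from rig import manip, get_image, camera_info
from scipy.spatial.transform import Rotation as R
def cam(n):
    c=camera_info(n); return [np.array(c[k],float) for k in("mtx","D","rvec","tvec")]
def ray(C,uv):
    K,D,r,t=C; p=cv2.undistortPoints(np.array([[uv]],float),K,D)[0,0]
    Rm=cv2.Rodrigues(r.reshape(3,1))[0]; o=-Rm.T@t.ravel(); d=Rm.T@np.array([p[0],p[1],1]); return o,d/np.linalg.norm(d)
def onz(C,uv,z):
    o,d=ray(C,uv); return o+d*(z-o[2])/d[2]
def tri(C1,a,C2,b):
    (o,d),(p,e)=ray(C1,a),ray(C2,b)
    s=np.linalg.lstsq(np.c_[d,-e],p-o,rcond=None)[0]; A,B=o+d*s[0],p+e*s[1]; return (A+B)/2,np.linalg.norm(A-B)
def proj(C,P):
    K,D,r,t=C; return cv2.projectPoints(np.atleast_2d(np.array(P,float)),r,t,K,D)[0][:,0]
E
python3 - <<'E'
from h import *
for n in("scene","top"):
    im=get_image(n); cv2.imwrite(f"pics/{n}0.png",im)
    K,D,r,t=cam(n); print(n,K[0,0],ray((K,D,r,t),(320,200)))
s=manip.get_state(); print(s['clock'],s['position'],R.from_quat(np.roll(s['ee_rot'],-1)).as_matrix().round(3))
E
```

```text
scene 424.7791933794324 (array([0.94207375, 0.81918486, 0.94083663]), array([-0.30468   , -0.65317279, -0.69320661]))
top 462.65705964564756 (array([0.33954447, 0.05616519, 1.34611531]), array([ 1.87382436e-01,  6.11217127e-04, -9.82286847e-01]))
0.1 [ 0.15927317 -0.55199512  0.23050139] [[ 0.961  0.277 -0.   ]
 [ 0.277 -0.961  0.002]
 [ 0.    -0.002 -1.   ]]
```

View pics/scene0.png

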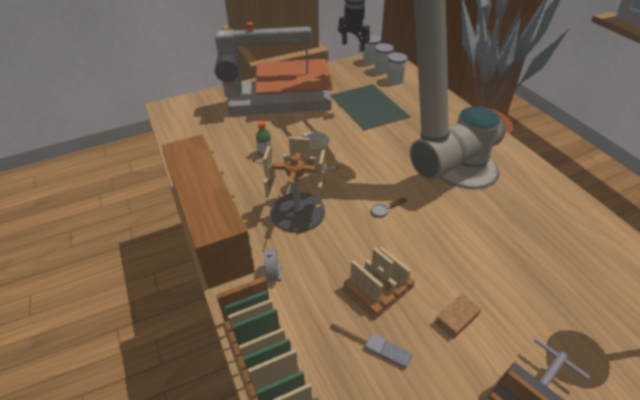

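View pics/top0.png

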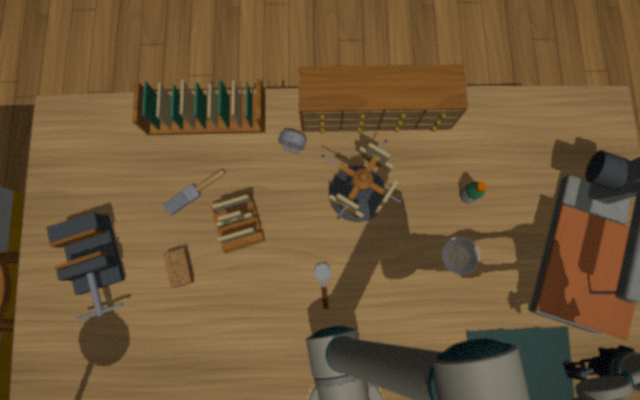

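The scene and top views show the spinner hub at about (362,180) in top, with the boards around it. The stand is at about (237,222) and the dish at (460,255). The arm is clear of both. I'll enlarge the spinner and stand next.

```bash
python3 - <<'E'
import cv2,numpy as np
t=cv2.imread("pics/top0.png"); s=cv2.imread("pics/scene0.png")
def z(im,x,y,w,h): return cv2.resize(im[y:y+h,x:x+w],(w*4,h*4),interpolation=cv2.INTER_CUBIC)
A=z(t,310,130,100,100); B=z(t,200,180,100,75); C=z(s,245,125,100,110); D=z(s,335,240,100,75)
o=np.zeros((600,800,3),np.uint8)
o[0:300,400:800]=B; o[300:600,400:800]=D; 
o[0:300,0:400]=cv2.resize(A[:,:],(400,400))[20:320]; o[300:600,0:400]=C[0:300]
cv2.imwrite("pics/z1.png",np.clip(o*1.6,0,255).astype(np.uint8))
E
```

```text
(no output)
```

View pics/z1.png

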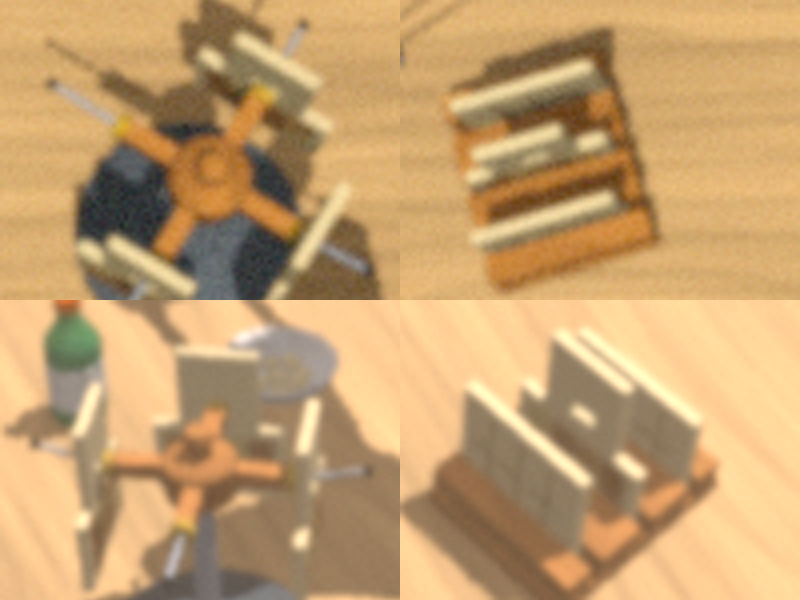

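The crops show the empty hook at upper left of the hub in top, with its collar at about (340.5,166.5) and ball at about (323,156). The finished board is in the stand's middle slot, its tab top running from about (218,220) to (240,212). Next I'll compute world positions and look for the brass mark on the foot.

```bash
python3 - <<'E'
from h import *
T=cam("top");S=cam("scene");t=cv2.imread("pics/top0.png"); s=cv2.imread("pics/scene0.png")
def P(n,v): print(n,np.round(v,4))
P("hub top",onz(T,(362.5,179),.205)); P("collar",onz(T,(340.5,166.5),.18)); P("ball",onz(T,(323,156.2),.19))
P("hub tri",np.r_[tri(T,(362.5,177),S,(245+213/4,125+112/4))])
# collar/ball in scene: bottom-left crop
P("collar tri",np.r_[tri(T,(340.5,166.5),S,(245+186/4,125+222/4))])
P("ball tri",np.r_[tri(T,(323,156),S,(245+171/4,125+275/4))])
for n,uv in dict(tabL=(218,220),tabR=(240.5,212.5)).items(): P(n,onz(T,uv,.14))
P("st corners",[onz(T,(225,251.5),.034),onz(T,(264,239.5),.034)])
# foot: dark-ish, low saturation in top
hsv=cv2.cvtColor(t,cv2.COLOR_BGR2HSV)
for nm,im,C,(x0,x1,y0,y1) in (("top",t,T,(320,405,155,228)),("scene",s,S,(262,335,185,235))):
    h=cv2.cvtColor(im,cv2.COLOR_BGR2HSV); m=np.zeros(im.shape[:2],bool); m[y0:y1,x0:x1]=1
    for v,u in np.argwhere(m&(h[...,0]>19)&(h[...,0]<32)&(h[...,1]>130)&(h[...,2]>50)):
        w=onz(C,(u,v),.02); P(nm,[u,v,*h[v,u],*w[:2]])
E
```

```text
hub top [ 0.6089 -0.0521  0.205 ]
collar [0.6495 0.0016 0.18  ]
ball [0.6754 0.0465 0.19  ]
hub tri [ 0.6055 -0.0482  0.2288  0.0066]
collar tri [0.6472 0.0025 0.1838 0.0029]
ball tri [0.6764 0.0472 0.1842 0.0028]
tabL [0.5223 0.3267 0.14  ]
tabR [0.5409 0.2675 0.14  ]
st corners [[0.4478 0.3292 0.034 ]
 [0.4793 0.2186 0.034 ]]
top [3.370e+02 1.550e+02 2.100e+01 1.590e+02 7.400e+01 7.276e-01 3.400e-03]
top [ 3.730e+02  1.560e+02  2.100e+01  1.510e+02  1.010e+02  7.222e-01
 -1.037e-01]
top [ 3.740e+02  1.560e+02  2.100e+01  1.490e+02  1.130e+02  7.221e-01
 -1.067e-01]
top [ 3.750e+02  1.560e+02  2.200e+01  1.500e+02  1.120e+02  7.221e-01
 -1.097e-01]
top [ 3.710e+02  1.570e+02  2.100e+01  1.490e+02  7.200e+01  7.192e-01
 -9.760e-02]
top [ 3.720e+02  1.570e+02  2.000e+01  1.740e+02  9.400e+01  7.192e-01
 -1.006e-01]
top [ 3.730e+02  1.570e+02  2.000e+01  1.750e+02  1.120e+02  7.191e-01
 -1.036e-01]
top [ 3.740e+02  1.570e+02  2.200e+01  1.870e+02  1.200e+02  7.191e-01
 -1.066e-01]
top [ 3.750e+02  1.570e+02  2.100e+01  1.770e+02  1.270e+02  7.190e-01
 -1.096e-01]
top [ 3.760e+02  1.570
[... 5121 characters left out ...]
  5.405e-01
 -1.425e-01]
top [ 3.980e+02  2.190e+02  2.000e+01  1.410e+02  7.600e+01  5.311e-01
 -1.683e-01]
top [ 3.930e+02  2.200e+02  2.000e+01  1.410e+02  7.600e+01  5.285e-01
 -1.536e-01]
top [ 3.750e+02  2.210e+02  2.000e+01  1.310e+02  8.000e+01  5.268e-01
 -1.010e-01]
top [ 3.810e+02  2.220e+02  2.000e+01  1.390e+02  7.900e+01  5.235e-01
 -1.183e-01]
top [ 3.840e+02  2.250e+02  2.000e+01  1.500e+02  7.800e+01  5.145e-01
 -1.267e-01]
top [ 3.870e+02  2.270e+02  2.000e+01  1.360e+02  7.300e+01  5.085e-01
 -1.351e-01]
scene [ 3.170e+02  2.050e+02  2.000e+01  1.320e+02  1.450e+02  5.552e-01
 -3.240e-02]
scene [ 3.180e+02  2.050e+02  2.000e+01  1.350e+02  1.470e+02  5.525e-01
 -3.100e-02]
```

```bash
python3 - <<'E'
from h import *
W=cam("wrist"); s=manip.get_state(); o,d=ray(W,(320,200)); M=R.from_quat(np.roll(s['ee_rot'],-1)).as_matrix()
print("cam in tool",M.T@(o-s['position']),"dir",M.T@d,"up px", M.T@(ray(W,(320,100))[1]-d), W[0][0,0])
E
```

```text
cam in tool [ 6.61374753e-02  7.19061258e-05 -1.42484603e-01] dir [-0.25947072 -0.01834281  0.96557676] up px [0.29698325 0.00053136 0.03356065] 322.8464131787692
```

```bash
python3 -m crank '{"translation":[[20,-20,-8],[34,-33,-8],[34,-33,-8],[34,-33,-8],[34,-33,-8],[34,-33,-8],[34,-33,-8],[34,-33,-8]],"roll":[0,0,0,0,0,0,0,0],"fingers":[0,0,0,0,0,0,0,0]}' 30 >/dev/null
python3 -m crank '{"translation":[[34,-33,0],[34,-33,0],[34,-33,0],[20,-20,0],[0,0,0],[0,0,0],[0,0,0],[0,0,0]],"roll":[0,0,0,-0.14,-0.14,-0.14,-0.14,-0.14],"fingers":[0,0,0,0,0,0,0,0]}'
python3 -m crank '{"translation":[[0,0,0],[0,0,0],[0,0,0],[0,0,0],[0,0,0],[0,0,0],[0,0,0]],"roll":[-0.14,-0.14,-0.14,-0.14,-0.14,0,0],"fingers":[0,0,0,0,0,0,0]}'
python3 - <<'E'
from h import *
W=cam("wrist"); im=get_image("wrist"); cv2.imwrite("pics/w1.png",im); np.save("w1.npy",np.array(W,dtype=object),allow_pickle=True)
print(proj(W,[(.606,-.052,.02)]))
E
```

```text
clock: 1.7
position: [0.4217, -0.0913, 0.2949]
ee_rot: [-0.0, 0.881, 0.474, -0.0]
contact_force: [0.7, 0.1, 0.4]
width: 0.0
gripper_force: 0.0
clock: 2.4
position: [0.4217, -0.0916, 0.2951]
ee_rot: [-0.0, 0.668, 0.744, -0.0]
contact_force: [-0.1, -0.4, -0.4]
width: -0.0004
gripper_force: 0.0
[[472.1656802  150.45030172]]
```

View pics/w1.png

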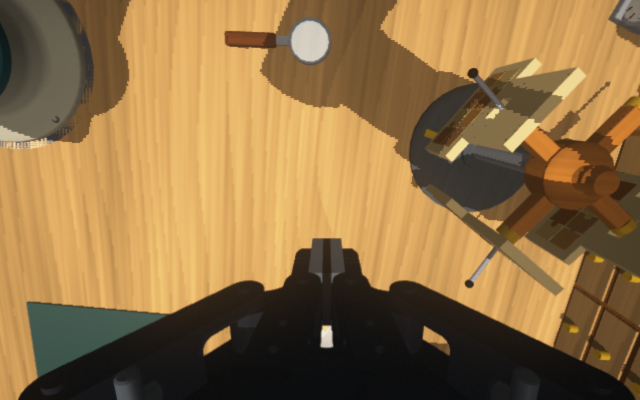

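The wrist view shows the brass mark on the foot at about (430,133). The foot's rim runs from (470,85) through (410,145) to (490,210). I'll fit the foot circle and get the front direction from it.

```bash
cat > m.py <<'E'
from h import *
W=list(np.load("w1.npy",allow_pickle=True)); W=[np.array(a,float) for a in W]; im=cv2.imread("pics/w1.png")
h=cv2.cvtColor(im,cv2.COLOR_BGR2HSV)
sub=np.argwhere((h[120:148,415:445,1]>120)&(h[120:148,415:445,2]>80)); 
x,y=418,0
m=np.zeros(im.shape[:2],np.uint8); m[118:150,416:440]=((h[118:150,416:440,1]>110)&(h[118:150,416:440,0]<32)).astype(np.uint8)
n,l,st,c=cv2.connectedComponentsWithStats(m); print("blobs",[(st[i].tolist(),c[i].round(1).tolist()) for i in range(1,n)])
# foot = low sat; rim points by ray-march outward from (470,150)
g=((h[...,1]<90)).astype(np.uint8); pts=[]
for a in np.radians(np.arange(100,275,4)):
    p=[(465+r*np.cos(a),150+r*np.sin(a)) for r in range(25,90)]
    v=[g[int(round(q[1])),int(round(q[0]))] for q in p]
    k=max([i for i in range(len(v)) if v[i]],default=None)
    k=next((i for i in range(len(v)-4) if not any(v[i:i+4])),None)
    if k: pts.append(onz(W,p[k],.014)[:2])
pts=np.array(pts)
from scipy.optimize import least_squares
f=least_squares(lambda q:np.hypot(*(pts-q).T)-.085,[.606,-.052],loss="soft_l1",f_scale=.002)
print("foot centre",f.x,np.abs(f.fun).round(4))
for i in range(1,n):
    if st[i][4]>8:
        w=onz(W,c[i],.018)[:2]; d=w-f.x; print("mark",w,np.hypot(*d),np.degrees(np.arctan2(d[1],d[0])))
for nm,uv in dict(ball=(469,284),collar=(506,238)).items(): print(nm,onz(W,uv,.18))
E
python3 m.py
```

```text
blobs [([416, 118, 4, 7, 19], [417.1, 120.3]), ([423, 129, 17, 21, 253], [432.4, 139.4])]
foot centre [ 0.59803019 -0.03112634] [0.0074 0.0026 0.0006 0.0015 0.0022 0.003  0.0039 0.0048 0.0057 0.0088
 0.0065 0.0054 0.0031 0.002  0.0003 0.0014 0.0024]
mark [ 0.52938649 -0.02248751] 0.069185159030508 172.8270193888584
mark [ 0.55319054 -0.04375012] 0.04658276233190781 -164.27640471010258
ball [ 0.55652505 -0.15799351  0.18      ]
collar [ 0.57806757 -0.11168896  0.18      ]
```

```bash
python3 - <<'E'
from h import *
W=[np.array(a,float) for a in np.load("w1.npy",allow_pickle=True)]; im=cv2.imread("pics/w1.png"); T=cam("top");S=cam("scene")
h=cv2.cvtColor(im,cv2.COLOR_BGR2HSV)
print([h[v,u].tolist() for u,v in((440,110),(430,160),(450,200),(420,180),(400,110),(405,190),(430,133),(427,137),(435,137))])
print("finial",onz(W,(606,182),.218),tri(W,(606,182),T,(362.5,177)),tri(W,(606,182),S,(298.2,153)))
for k in range(4):
  z=im[118+0:150,412:446]
cv2.imwrite("pics/z2.png",np.clip(cv2.resize(im[70:220,400:560],(800,600) if 0 else (800,600),interpolation=cv2.INTER_NEAREST)*1.5,0,255).astype(np.uint8)) if 0 else cv2.imwrite("pics/z2.png",np.clip(cv2.resize(im[75:215,400:560],None,fx=4,fy=4,interpolation=cv2.INTER_CUBIC)*1.5,0,255).astype(np.uint8))
E
```

```text
[[17, 40, 57], [15, 52, 59], [19, 117, 135], [16, 67, 65], [16, 151, 123], [18, 139, 231], [20, 200, 125], [19, 140, 84], [18, 124, 82]]
finial [ 0.61193162 -0.05100377  0.218     ] (array([ 0.61066914, -0.05087335,  0.21940703]), np.float64(6.0472343037393e-05)) (array([ 0.60275018, -0.04917934,  0.22696064]), np.float64(0.00223295501263076))
```

View pics/z2.png

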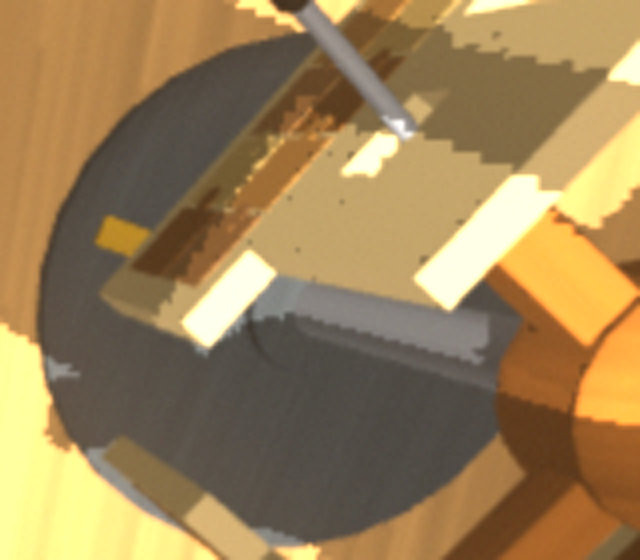

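The crop shows the foot's rim clearly and the brass bar at about (424–436, 130–137). I'll fit the circle using rim pixels read from it.

```bash
python3 - <<'E'
from h import *
from scipy.optimize import least_squares
W=[np.array(a,float) for a in np.load("w1.npy",allow_pickle=True)]
q=np.array([(40,310),(65,200),(130,110),(210,60),(300,38),(60,400),(120,480),(270,540),(400,522),(480,455)])/4+[400,75]
pts=np.array([onz(W,u,.012)[:2] for u in q])
f=least_squares(lambda c:np.hypot(*(pts-c[:2]).T)-.085,[.606,-.052]); print("centre",f.x,f.fun.round(4))
for u in((112,232),(125,236),(140,241)):
    w=onz(W,np.array(u)/4+[400,75],.017)[:2]
    for c in(f.x,np.array([.6105,-.051])): d=w-c; print(u,w,np.hypot(*d),np.degrees(np.arctan2(d[1],d[0])))
E
```

```text
centre [ 0.61467075 -0.05096498] [ 0.0013  0.0016  0.0008 -0.0015 -0.0038 -0.0005 -0.0026 -0.0026  0.0017
 -0.0012]
(112, 232) [ 0.54641053 -0.03652639] 0.06977055655661936 168.05668260233358
(112, 232) [ 0.54641053 -0.03652639] 0.0657034672682538 167.27411459959805
(125, 236) [ 0.55077237 -0.03731316] 0.06534045689071978 167.94012910975107
(125, 236) [ 0.55077237 -0.03731316] 0.061275766278988696 167.09326311152606
(140, 241) [ 0.55583722 -0.03834141] 0.060172575538881286 167.8899912952359
(140, 241) [ 0.55583722 -0.03834141] 0.056109352994804615 166.96150323933833
```

```bash
python3 -m crank '{"translation":[[4,30,0],[5,42,0],[5,42,0],[5,42,0],[5,42,0],[4,44,0],[0,0,0],[0,0,0]],"roll":[0,0,0,0,0,0,0.14,0.14],"fingers":[0,0,0,0,0,0,0,0]}' >/dev/null
python3 -m crank '{"translation":[[0,0,0],[0,0,0],[0,0,0],[0,0,0],[0,0,0],[0,0,0],[0,0,0],[0,0,0]],"roll":[0.14,0.14,0.14,0.14,0.14,0.14,0.14,0.14],"fingers":[0,0,0,0,0,0,0,0]}'
python3 - <<'E'
from h import *
W=cam("wrist");t=get_image("top");im=get_image("wrist");cv2.imwrite("pics/w2.png",im);cv2.imwrite("pics/t2.png",t)
a=cv2.resize(im,(480,300)); b=cv2.resize(t[130:230,300:420],(600,500))[0:300]; cv2.imwrite("pics/v2.png",np.vstack([a,cv2.resize(b,(480,240))]))
E
```

```text
clock: 4.05
position: [0.6594, -0.0373, 0.295]
ee_rot: [-0.0, 0.991, 0.136, -0.0]
contact_force: [-0.1, -0.7, 0.9]
width: -0.0004
gripper_force: 0.0
```

View pics/v2.png

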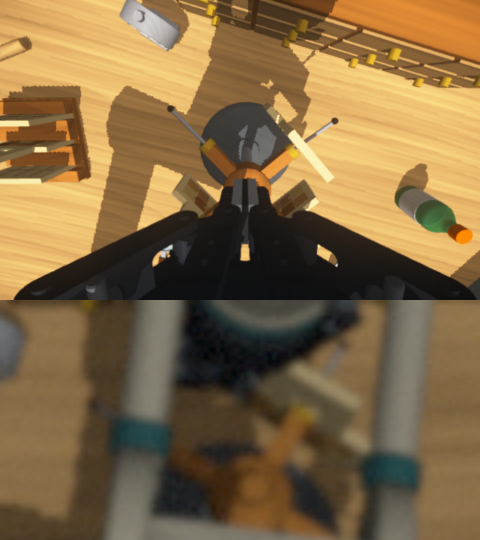

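The hook and finger are as expected: the finger sits between the empty spoke (collar at about (278,193) full-res) and its neighbour. Descend, then push along the arc.

```bash
python3 -m crank '{"translation":[[0,0,30],[0,0,40],[0,0,30],[0,0,20],[0,0,0]],"roll":[0,0,0,0,0],"fingers":[0,0,0,0,0]}'
python3 -m crank '{"translation":[[-0.2,-4,0],[-0.2,-4,0],[-0.2,-4,0],[-0.2,-4,0],[-0.2,-4,0],[-0.2,-4,0],[-0.2,-4,0],[-0.2,-4,0]],"roll":[-0.08,-0.08,-0.08,-0.08,-0.08,-0.08,-0.08,-0.08],"fingers":[0,0,0,0,0,0,0,0]}'
```

```text
clock: 4.65
position: [0.6571, -0.037, 0.1715]
ee_rot: [-0.001, 0.99, 0.141, -0.004]
contact_force: [-0.5, 0.4, -0.6]
width: 0.0002
gripper_force: 0.0
clock: 5.45
position: [0.6436, -0.0123, 0.1775]
ee_rot: [0.002, 0.895, 0.446, 0.002]
contact_force: [1.9, -2.4, -0.1]
width: 0.0
gripper_force: 1.2
```

```bash
python3 -m crank '{"translation":[[-0.2,-4,0],[-0.2,-4,0],[-0.2,-4,0],[-0.2,-4,0],[-0.2,-4,0],[-0.2,-4,0],[-0.2,-4,0],[-0.2,-4,0]],"roll":[-0.08,-0.08,-0.08,-0.08,-0.08,-0.08,-0.08,-0.08],"fingers":[0,0,0,0,0,0,0,0]}'
python3 -m crank '{"translation":[[-0.2,-4,0],[-0.2,-4,0],[-0.2,-4,0],[-0.2,-4,0],[-0.2,-4,0],[-0.2,-4,0],[-0.2,-4,0],[-0.2,-4,0]],"roll":[-0.08,-0.08,-0.08,-0.08,-0.08,-0.08,-0.08,-0.08],"fingers":[0,0,0,0,0,0,0,0]}'
python3 - <<'E'
from h import *
W=cam("wrist");im=get_image("wrist");cv2.imwrite("pics/w3.png",im);np.save("w3.npy",np.array(W,dtype=object))
s=manip.get_state(); d=s['position'][:2]-np.array([.612,-.051]); print(np.hypot(*d),np.degrees(np.arctan2(d[1],d[0])))
E
```

```text
clock: 6.25
position: [0.6142, -0.002, 0.1777]
ee_rot: [0.003, 0.709, 0.705, 0.002]
contact_force: [3.5, -0.1, 0.8]
width: 0.0
gripper_force: 1.2
clock: 7.05
position: [0.5842, -0.0113, 0.1777]
ee_rot: [0.003, 0.451, 0.892, 0.002]
contact_force: [3.5, 1.1, 0.1]
width: 0.0002
gripper_force: 1.2
0.04868966021341317 126.19162690216811
```

View pics/w3.png

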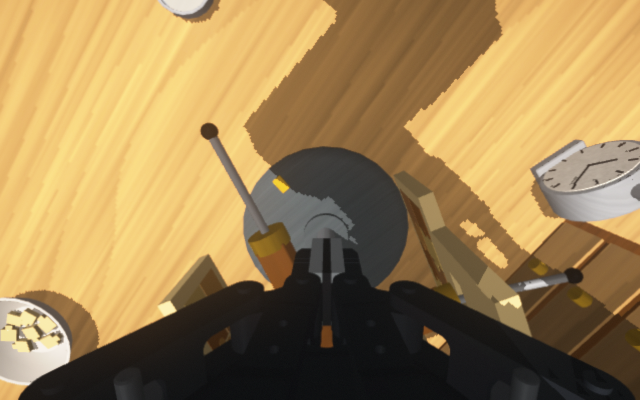

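The wrist view now shows the empty hook directly: ball at (209,131) and collar face at about (266,236). The brass mark is at (281,184) on the fully visible foot (rim top at (325,147), left (244,222), right (408,222)).

```bash
cat > m3.py <<'E'
from h import *
from scipy.optimize import least_squares
W=[np.array(a,float) for a in np.load("w3.npy",allow_pickle=True)]; im=cv2.imread("pics/w3.png")
q=[(244,222),(408,222),(325,147),(274,164),(380,168),(248,197),(405,197),(400,252)]
pts=np.array([onz(W,u,.012)[:2] for u in q])
f=least_squares(lambda c:np.hypot(*(pts-c).T)-.085,[.606,-.052]); print("foot",f.x,f.fun.round(4))
g=lambda w,c:(np.hypot(*(w[:2]-c)),np.degrees(np.arctan2(*(w[:2]-c)[::-1])))
C=f.x; h=cv2.cvtColor(im,cv2.COLOR_BGR2HSV)
m=np.zeros(im.shape[:2],np.uint8); m[170:200,268:295]=(h[170:200,268:295,1]>140); n,l,st,c=cv2.connectedComponentsWithStats(m); i=1+st[1:,4].argmax(); print(c[i],st[i])
print("mark",g(onz(W,c[i],.017),C))
m=np.zeros(im.shape[:2],np.uint8); m[118:145,196:222]=(h[118:145,196:222,2]<70); M=cv2.moments(m,True); b=(M['m10']/M['m00'],M['m01']/M['m00']); print("ball px",b,M['m00'])
for z in(.182,.19,.2): print("ball",z,g(onz(W,b,z),C),onz(W,b,z))
for u in((266,234),(262,228),(264,232)): print("collar",g(onz(W,u,.18),C))
E
python3 m3.py
```

```text
foot [ 0.6142636  -0.05233864] [-0.0028 -0.0007  0.0001 -0.0004 -0.0011 -0.0009  0.0018 -0.0041]
[280.7195122  183.83536585] [273 175  17  18 164]
mark (np.float64(0.06612994260073474), np.float64(166.44788325290958))Traceback (most recent call last):
  File "m3.py", line 11, in <module>
    m=np.zeros(im.shape[:2],np.uint8); m[118:145,196:222]=(h[118:145,196:222,2]<70); M=cv2.moments(m,True); b=(M['m10']/M['m00'],M['m01']/M['m00']); print("ball px",b,M['m00'])
                                                                                                               ~~~~~~~~^~~~~~~~~
ZeroDivisionError: float division by zero
```

```bash
sed -i 's/,2\]<70)/,2]<110)/' m3.py; python3 m3.py
```

```text
foot [ 0.6142636  -0.05233864] [-0.0028 -0.0007  0.0001 -0.0004 -0.0011 -0.0009  0.0018 -0.0041]
[280.7195122  183.83536585] [273 175  17  18 164]
mark (np.float64(0.06612994260073474), np.float64(166.44788325290958))
ball px (209.21495327102804, 131.42523364485982) 214.0
ball 0.182 (np.float64(0.11981321569044015), np.float64(150.38709117709837)) [0.51009995 0.0068656  0.182     ]
ball 0.19 (np.float64(0.11914145164856128), np.float64(149.07077689776222)) [0.51206372 0.00889755 0.19      ]
ball 0.2 (np.float64(0.11839126854323814), np.float64(147.4055339784838)) [0.51451843 0.01143749 0.2       ]
collar (np.float64(0.06875587917819613), np.float64(150.14438150778113))
collar (np.float64(0.07213753031527242), np.float64(150.4317026438234))
collar (np.float64(0.07001212576273523), np.float64(150.47332677625676))
```

```bash
python3 -m crank '{"translation":[[-0.1,-3.6,0],[-0.1,-3.6,0],[-0.1,-3.6,0],[-0.1,-3.6,0],[0,0,0]],"roll":[-0.072,-0.072,-0.072,-0.072,0],"fingers":[0,0,0,0,0]}'
cat > m4.py <<'E'
from h import *
n=sys.argv[1]; b0=[float(a) for a in sys.argv[2:4]]
W=cam("wrist");im=get_image("wrist");cv2.imwrite(f"pics/{n}.png",im)
C=np.array([.6135,-.052]); h=cv2.cvtColor(im,cv2.COLOR_BGR2HSV)
for P in [(*(C+.0672*np.array([np.cos(np.radians(167)),np.sin(np.radians(167))])),.017)]:
    u,v=proj(W,P)[0].astype(int); m=np.zeros(im.shape[:2],np.uint8); m[v-16:v+16,u-16:u+16]=(h[v-16:v+16,u-16:u+16,1]>140); k,l,st,c=cv2.connectedComponentsWithStats(m)
    if k>1: i=1+st[1:,4].argmax(); d=onz(W,c[i],.017)[:2]-C; print("mark",c[i],st[i],np.hypot(*d),np.degrees(np.arctan2(d[1],d[0])))
a=np.radians(b0[0]); u,v=proj(W,(*(C+.12*np.array([np.cos(a),np.sin(a)])),b0[1]))[0].astype(int); print("ball guess",u,v)
r=20;m=np.zeros(im.shape[:2],np.uint8); m[v-r:v+r,u-r:u+r]=(h[v-r:v+r,u-r:u+r,2]<110); k,l,st,c=cv2.connectedComponentsWithStats(m)
for i in range(1,k):
    if st[i][4]>40:
        for z in(.183,.19): d=onz(W,c[i],z)[:2]-C; print("ball",c[i],st[i],z,np.hypot(*d),np.degrees(np.arctan2(d[1],d[0])))
E
python3 m4.py w4 167 .184
```

```text
clock: 7.6
position: [0.5726, -0.0215, 0.1771]
ee_rot: [0.002, 0.321, 0.947, 0.001]
contact_force: [2.0, 1.2, 1.8]
width: -0.0002
gripper_force: 0.9
mark [298.49112426 174.86390533] [291 166  16  18 169] 0.06548214549589808 166.6903534436461
ball guess 207 132
ball [207.17511521 136.37788018] [199 128  20  23 217] 0.183 0.11880628480814562 167.52794653448782
ball [207.17511521 136.37788018] [199 128  20  23 217] 0.19 0.11823197011446084 166.31592868965618
```

```bash
python3 -m crank '{"translation":[[0,4,0],[0,6,0],[0,0,-30],[0,0,-40],[0,0,-40],[0,0,-20],[0,0,0]],"roll":[0,0,0,0,0,0,0],"fingers":[0,0,0,0,0,0,0]}'
python3 m4.py w5 167 .184
python3 - <<'E'
from h import *
cv2.imwrite("pics/s5.png",get_image("scene"))
im=cv2.imread("pics/w5.png"); s=cv2.imread("pics/s5.png")
cv2.imwrite("pics/v5.png",np.vstack([cv2.resize(im,(560,350)),cv2.resize(s[120:210,240:380],(389,250)) if 0 else cv2.copyMakeBorder(cv2.resize(s[125:205,245:365],(375,250),interpolation=cv2.INTER_CUBIC),0,0,0,185,cv2.BORDER_CONSTANT)]))
E
```

```text
clock: 8.35
position: [0.5789, -0.0134, 0.3088]
ee_rot: [0.003, 0.321, 0.947, 0.0]
contact_force: [1.1, -0.3, 0.1]
width: -0.0003
gripper_force: 0.0
mark [298.52941176 155.8       ] [294 150  10  13  85] 0.0653360139235402 166.808865006021
ball guess 252 121
ball [251.63636364 123.47727273] [248 120   8   8  44] 0.183 0.11902706843430869 167.56570965867581
ball [251.63636364 123.47727273] [248 120   8   8  44] 0.19 0.1186172239610868 166.83192131728848
```

View pics/v5.png

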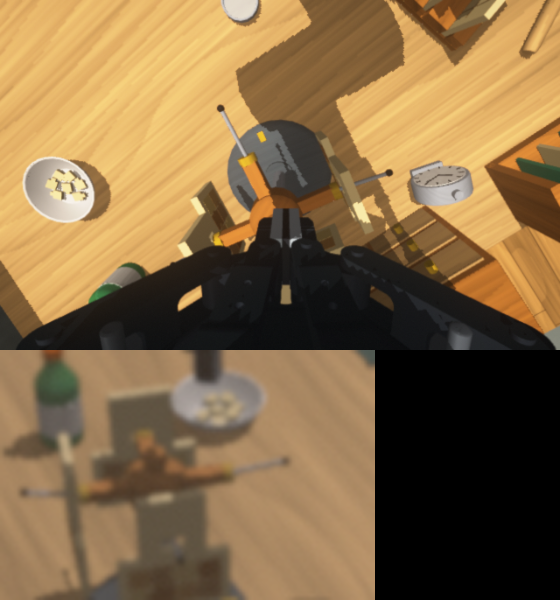

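The hook now points to the front. In the scene view its ball is at about (336.8,160.5) and its collar at about (318,163.7). I'll triangulate the wire's rise and work out the grasp on the board.

```bash
python3 - <<'E'
from h import *
W=cam("wrist");S=cam("scene"); C=np.array([.6135,-.052])
b=tri(W,(251.6,123.5),S,(336.8,160.5)); c=tri(W,(282,181),S,(318,163.7)); print("ball",b,"collar",c)
# ball height by constraint: ball on ray, vs collar & hub
im=cv2.imread("pics/w5.png"); T=cam("top")
t=cv2.imread("pics/t2.png")
s=cv2.imread("pics/s5.png")
h=cv2.cvtColor(s,cv2.COLOR_BGR2HSV); m=np.zeros(s.shape[:2],np.uint8); print(s[157:164,333:342].sum(2))
print("stand px in wrist:",proj(W,[(.5316,.2971,.14)]), "top tab:",onz(T,(218,220),.14),onz(T,(240.5,212.5),.14))
E
```

```text
ball (array([ 0.49388106, -0.026144  ,  0.17835983]), np.float64(0.000770095074934125)) collar (array([ 0.54668067, -0.03783006,  0.17644715]), np.float64(0.0016424395249331543))
[[410 411 416 413 413 417 428 433 435]
 [401 400 394 392 395 409 417 428 435]
 [401 389 353 331 360 397 415 419 430]
 [388 371 315 289 332 388 414 423 424]
 [370 357 328 316 348 393 413 419 420]
 [388 383 371 368 381 401 408 417 416]
 [410 402 402 403 404 403 405 410 416]]
stand px in wrist: [[606.32254837 -96.85310915]] top tab: [0.52230126 0.32665933 0.14      ] [0.54094322 0.26745983 0.14      ]
```

```bash
python3 -m crank '{"translation":[[20,20,0],[32,31,0],[34,33,0],[34,33,0],[34,33,0],[34,33,0],[24,22,0],[12,12,0]],"roll":[0,0,0,0,0,0,0,0],"fingers":[0.5,0.5,0.5,0.5,0.5,0.5,0.5,0.5]}' 30 >/dev/null
python3 -m crank '{"translation":[[0,0,0],[0,0,0],[0,0,0],[0,0,0],[0,0,0],[0,0,0]],"roll":[0.12,0.12,0.12,0.12,0.13,0],"fingers":[0.5,0.5,0.5,0.5,0.5,0.5]}'
python3 - <<'E'
from h import *
W=cam("wrist");im=get_image("wrist");cv2.imwrite("pics/w6.png",im);np.save("w6.npy",np.array(W,dtype=object))
print(proj(W,[(.5223,.3267,.14),(.5409,.2675,.14)]))
E
```

```text
clock: 9.85
position: [0.5309, 0.2938, 0.3038]
ee_rot: [-0.0, 0.591, 0.807, -0.002]
contact_force: [-0.1, -0.3, 0.1]
width: 0.0427
gripper_force: 0.0
[[328.49843163 148.01586915]
 [328.13548605 211.07128855]]
```

View pics/w6.png

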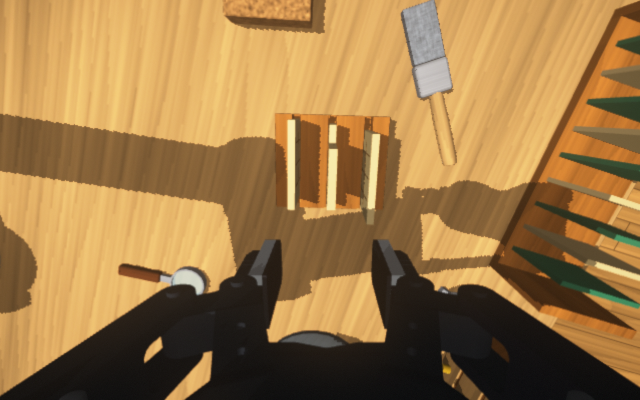

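The board's tab top shows as the bright strip at x≈327–338, y≈149–209, between the two blanks.

```bash
python3 - <<'E'
from h import *
W=[np.array(a,float) for a in np.load("w6.npy",allow_pickle=True)]; im=cv2.imread("pics/w6.png").astype(int)
b=im[...,0]; P=[]
for v in range(153,206,4):
    row=b[v,318:348]; k=np.where(row>150)[0]; 
    if len(k): P.append((318+k.mean(),v,len(k)))
P=np.array(P); print(P[:,2]); f=np.polyfit(P[:,1],P[:,0],1)
e=[onz(W,(np.polyval(f,v),v),.14) for v in(149,209.5)]; print(e,np.linalg.norm(e[0]-e[1]))
d=(e[1]-e[0])[:2]; a=np.degrees(np.arctan2(d[1],d[0])); mid=(e[0]+e[1])/2
s=manip.get_state(); M=R.from_quat(np.roll(s['ee_rot'],-1)).as_matrix(); yaw=np.degrees(np.arctan2(M[1,0],M[0,0]))
print("board dir",a,"yaw",yaw,"mid",mid,"tool delta mm",M.T@(mid-s['position'])*1000)
E
```

```text
[8. 8. 8. 8. 7. 7. 7. 7. 7. 7. 7. 7. 7. 7.]
[array([0.52649086, 0.3270713 , 0.14      ]), array([0.54281952, 0.26982184, 0.14      ])] 0.05953255896216574
board dir -74.08081544336918 yaw 107.7361745614675 mid [0.53465519 0.29844657 0.14      ] tool delta mm [  3.32330701   5.27976139 163.93275427]
```

```bash
python3 -m crank '{"translation":[[3.3,5.3,20],[0,0,40],[0,0,40],[0,0,40],[0,0,32],[0,0,20],[0,0,0],[0,0,0]],"roll":[0.025,0,0,0,0,0,0,0],"fingers":[0.5,0.5,0.5,0.5,0.5,0.5,0.5,0.5]}' 30
python3 -m crank '{"translation":[[0,0,0],[0,0,0],[0,0,0],[0,0,0],[0,0,0],[0,0,0],[0,0,0],[0,0,0]],"roll":[0,0,0,0,0,0,0,0],"fingers":[0,0,0,0,0,0,0,0]}' 30
```

```text
clock: 10.7
position: [0.5353, 0.2994, 0.1132]
ee_rot: [-0.0, 0.6, 0.8, -0.0]
contact_force: [0.6, 1.2, 0.3]
width: 0.0424
gripper_force: 0.0
clock: 11.5
position: [0.5355, 0.2999, 0.1149]
ee_rot: [0.0, 0.6, 0.8, 0.001]
contact_force: [-2.3, -0.5, 5.8]
width: 0.0073
gripper_force: 31.8
```

```bash
python3 -m crank '{"translation":[[0,0,-10],[0,0,-15],[0,0,-25],[0,0,-30],[0,0,-30],[0,0,-20],[0,0,0],[0,0,0]],"roll":[0,0,0,0,0,0,0,0],"fingers":[0,0,0,0,0,0,0,0]}' 30
python3 -m crank '{"translation":[[-20,-13,0],[-30,-21,0],[-37,-26,0],[-38,-26,0],[-38,-26,0],[-38,-26,0],[-38,-26,0],[-30,-21,0]],"roll":[0,0,0,0,0,0,0,0],"fingers":[0,0,0,0,0,0,0,0]}'
python3 -m crank '{"translation":[[0,0,0],[0,0,0],[0,0,0],[0,0,0],[0,0,0]],"roll":[0.128,0.128,0.128,0.127,0],"fingers":[0,0,0,0,0]}'
python3 - <<'E'
from h import *
W=cam("wrist");im=get_image("wrist");cv2.imwrite("pics/w7.png",im);np.save("w7.npy",np.array(W,dtype=object))
s=manip.get_state();print(s['position'],s['contact_force'],s['width']); print(proj(W,[(.4966,-.0249,.184)]))
E
```

```text
clock: 12.3
position: [0.535, 0.2997, 0.2432]
ee_rot: [0.0, 0.6, 0.8, 0.0]
contact_force: [-0.4, 0.6, -1.0]
width: 0.0076
gripper_force: 30.9
clock: 13.1
position: [0.4304, -0.012, 0.2416]
ee_rot: [-0.001, 0.6, 0.8, -0.001]
contact_force: [-0.1, 0.0, -0.5]
width: 0.0075
gripper_force: 30.8
clock: 13.6
position: [0.4315, -0.0102, 0.2417]
ee_rot: [-0.001, 0.783, 0.622, -0.001]
contact_force: [-0.3, 0.0, -0.3]
width: 0.0072
gripper_force: 30.8
[ 0.43171617 -0.01016149  0.24190323] [ 0.27538422 -0.32396417 -0.34947076] 0.007786896306642948
[[428.75497876 217.69761357]]
```

View pics/w7.png

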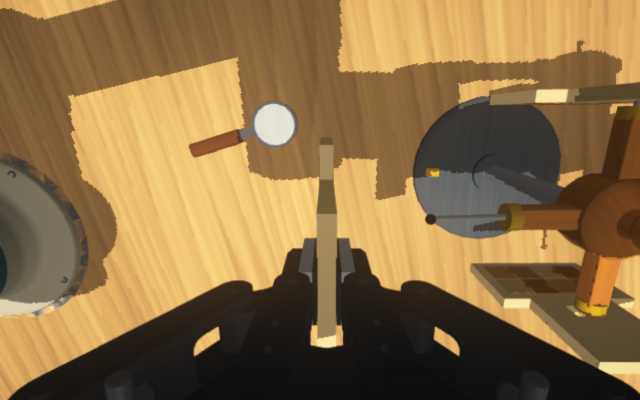

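The wrist view shows the board held edge-on and upright in the fingers. The hook wire runs from the collar at about (505,217) to the ball at (431,219), nearly in line with the camera row. I'll take a second view from the side to get the ball's height.

```bash
python3 -m crank '{"translation":[[-20,0,0],[-40,0,0],[-40,0,0],[-20,0,0],[0,0,0],[0,0,0]],"roll":[0,0,0,0,0,0],"fingers":[0,0,0,0,0,0]}'
cat > m8.py <<'E'
from h import *
W8=cam("wrist");im8=get_image("wrist");cv2.imwrite("pics/w8.png",im8);np.save("w8.npy",np.array(W8,dtype=object))
L=lambda n:[np.array(a,float) for a in np.load(n,allow_pickle=True)]
W7=L("w7.npy"); im7=cv2.imread("pics/w7.png")
def blob(im,u,v,r=9):
    g=im.sum(2)[v-r:v+r+1,u-r:u+r+1].astype(int); m=(g<210).astype(np.uint8); k,l,st,c=cv2.connectedComponentsWithStats(m); i=1+st[1:,4].argmax(); print(st[i],c[i]+[u-r,v-r]); return c[i]+[u-r,v-r]
u,v=proj(W8,[(.4966,-.0249,.184)])[0].astype(int); print(u,v)
a=blob(im7,431,219); b=blob(im8,u,v,14); print("ball",tri(W7,a,W8,b))
E
python3 m8.py
```

```text
clock: 14.25
position: [0.4052, -0.1268, 0.2427]
ee_rot: [-0.001, 0.783, 0.622, 0.0]
contact_force: [-0.1, 0.3, -0.0]
width: 0.0074
gripper_force: 30.8bash:  1078 Segmentation fault         python3 m8.py
```

```bash
python3 -u - <<'E'
from h import *
W8=cam("wrist"); print(proj(W8,[(.4966,-.0249,.184)])); im=cv2.imread("pics/w8.png"); print(im is not None)
for z in (.18,): 
  L=[np.array(a,float) for a in np.load("w7.npy",allow_pickle=True)]; print([a.shape for a in L])
g=cv2.imread("pics/w7.png")[210:228,422:440].sum(2); print(g[::2,::2])
E
```

```text
[[444.87562105  13.99847845]]
True
[(3, 3), (5,), (3,), (3,)]
[[534 301 330 325 322 326 326 325 331]
 [555 486 333 323 318 326 324 323 330]
 [556 546 459 229 189 215 309 326 327]
 [561 547 262 123 122 121 153 259 262]
 [560 514 140 122 124 125 125 244 282]
 [556 519 145 122 130 129 127 284 344]
 [557 553 302 128 128 133 163 317 327]
 [555 557 529 452 307 337 467 408 329]
 [553 557 545 531 535 524 512 519 503]]
```

```bash
sed -i 's/,u,v,14)/,u,v,13)/; s/im8=get_image("wrist");cv2.imwrite("pics\/w8.png",im8)/im8=cv2.imread("pics\/w8.png")/' m8.py
sed -i 's/^u,v=/m0=None\nu,v=/' m8.py; python3 m8.py
```

```text
444 13
[ 4  4 10 10 81] [430.40740741 218.71604938]
[  0   5  27  22 438] [445.34703196  17.16438356]
ball (array([ 0.49758117, -0.02631964,  0.18249968]), np.float64(0.0006852058335338838))
```

```bash
sed -i 's/g<210/g<160/' m8.py; cat >> m8.py <<'E'
a2=(485,217.5)
print(im8.sum(2)[4:32:2,432:462:2])
E
python3 m8.py
```

```text
444 13
[ 4  5 10  9 67] [430.41791045 218.7761194 ]
[  0   6  27  21 399] [445.11278195  17.6641604 ]
ball (array([ 0.49761488, -0.02648665,  0.18214312]), np.float64(0.0007987330922223773))
[[476 459 462 472 473 467 408 251 218 224 232 233 239 240 238]
 [412 267 433 418 409 388 170 189 146 136 197 205 224 215 207]
 [249 240 258 239 220 139 114  93  84 113 133 136 141 136 137]
 [252 242 238 234 124 102  76  74  74  74  99 143 144 141 135]
 [256 243 236 164 113  73  72  77  79  75  87 204 210 208 210]
 [255 246 216 122  86  70  71  78  77  76  88 238 252 249 248]
 [256 236 124 121  85  69  69  75  75  75 110 261 261 263 259]
 [236 163 117 125  95  69  68  68  75  76 166 214 218 217 220]
 [215 117 120 126 126  77  71  71  73 109 139 140 143 140 135]
 [124 122 123 129 133 127 103 103 129 134 133 134 131 132 130]
 [121 127 124 131 141 135 137 134 138 140 134 134 132 132 133]
 [125 124 129 136 137 140 133 138 139 139 136 136 137 134 131]
 [126 128 130 137 135 137 132 134 134 139 137 133 139 134 133]
 [128 127 130 138 138 137 134 134 137 139 136 134 134 133 132]]
```

```bash
sed -i 's/g<160/g<105/' m8.py; sed -i 's/^a=blob(im7,431,219)/a=(430.4,218.8)/; s/^print(im8.*//' m8.py; python3 m8.py
```

```text
444 13
[  9   8  13  15 151] [446.03311258  14.68211921]
ball (array([ 0.49714476, -0.02554216,  0.1846897 ]), np.float64(0.00042698900331764305))
```

```bash
python3 -m crank '{"translation":[[30,0,0],[40,0,0],[35,0,0],[15.5,0,0],[0,10,15],[0,15,15],[0,11.5,3],[0,0,0]],"roll":[0,0,0,0,0,0,0,0],"fingers":[0,0,0,0,0,0,0,0]}'
cat > st.py <<'E'
from h import *
s=manip.get_state(); p=s['position']; u=np.array([np.cos(np.radians(167.1)),np.sin(np.radians(167.1))]); d=p[:2]-[.6135,-.052]
print("t",s['clock'],"r",d@u,"side",d@np.array([-u[1],u[0]]),"z",p[2],"F",np.round(s['contact_force'],2),"Mom",np.round(s['moment'],3),"Frad",np.dot(s['contact_force'][:2],u))
E
python3 st.py
python3 - <<'E'
from h import *
W=cam("wrist");im=get_image("wrist");cv2.imwrite("pics/w9.png",im);cv2.imwrite("pics/s9.png",get_image("scene"))
s=cv2.imread("pics/s9.png")[120:210,260:390]
cv2.imwrite("pics/v9.png",np.vstack([cv2.resize(im[130:330,200:600],(800,400) if 0 else (600,300)),cv2.resize(s,(600,300) if 0 else (430,298),interpolation=cv2.INTER_CUBIC) if 0 else cv2.copyMakeBorder(cv2.resize(s,(430,298),interpolation=cv2.INTER_CUBIC),0,0,0,170,cv2.BORDER_CONSTANT)]))
E
```

```text
clock: 15.1
position: [0.4694, -0.0174, 0.2098]
ee_rot: [-0.0, 0.782, 0.623, -0.0]
contact_force: [-0.3, -0.2, -0.6]
width: 0.0072
gripper_force: 30.8
t 15.1 r 0.14821009918477612 side -0.0015837924003942066 z 0.2098130757812347 F [-0.29 -0.19 -0.62] Mom [-0.014 -0.011 -0.004] Frad 0.23876416060601602
```

View pics/v9.png

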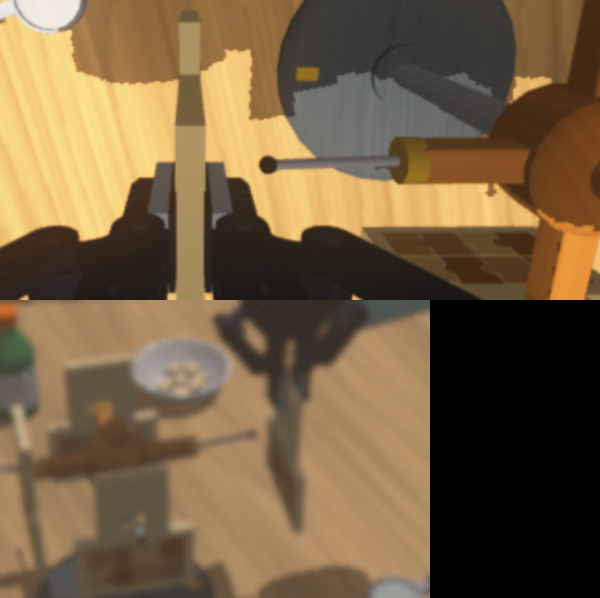

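That picture took me one past the 10-view limit: I've viewed 11. I won't view any more, and will go on by force and state readings. It showed the tab's edge square to the wire, with the ball in line with the board's face. Advance, then feel.

```bash
python3 -m crank '{"translation":[[0,8,0],[0,8,0],[0,2,0],[0,0,0]],"roll":[0,0,0,0],"fingers":[0,0,0,0]}' >/dev/null; python3 st.py
python3 -m crank '{"translation":[[0,1,0],[0,1,0],[0,0,0]],"roll":[0,0,0],"fingers":[0,0,0]}' >/dev/null; python3 st.py
python3 -m crank '{"translation":[[0,1,0],[0,1,0],[0,0,0]],"roll":[0,0,0],"fingers":[0,0,0]}' >/dev/null; python3 st.py
```

```text
t 15.6 r 0.13060725023234562 side -0.0005094547173897142 z 0.21046240981233577 F [ 0.15  0.65 -0.66] Mom [ 0.024  0.002 -0.01 ] Frad -0.00529874057694802
t 15.9 r 0.12916249938148933 side -0.0006113157051542577 z 0.21029357203129623 F [-0.14 -0.62  0.03] Mom [-0.061  0.014 -0.073] Frad -0.0011806337002047466
t 16.2 r 0.1269762349396922 side -0.0006489810016757176 z 0.21032074757920477 F [-0.07  0.96 -1.42] Mom [-0.002  0.008  0.009] Frad 0.28607843833986696
```

```bash
for i in 1; do :; done
python3 -m crank '{"translation":[[0,1,0],[0,0,0]],"roll":[0,0],"fingers":[0,0]}' >/dev/null; python3 st.py
python3 -m crank '{"translation":[[0,1,0],[0,0,0]],"roll":[0,0],"fingers":[0,0]}' >/dev/null; python3 st.py
python3 -m crank '{"translation":[[0,1,0],[0,0,0]],"roll":[0,0],"fingers":[0,0]}' >/dev/null; python3 st.py
```

```text
t 16.4 r 0.12598495098235474 side -0.0006323459489480535 z 0.21029043417106366 F [ 0.43  0.2  -0.66] Mom [-0.026 -0.02   0.054] Frad -0.3783486977269334
t 16.6 r 0.12496865848841239 side -0.0006339998051484063 z 0.21029733413345897 F [ 0.16  0.37 -0.35] Mom [ 0.012  0.01  -0.002] Frad -0.07311955241697334
t 16.8 r 0.12397977519197731 side -0.0006270879235996368 z 0.2102802578560227 F [-0.3   0.67 -0.1 ] Mom [ 0.029 -0.062  0.014] Frad 0.44284737739944885
```

```bash

python3 -m crank '{"translation":[[0,1,0],[0,0,0]],"roll":[0,0],"fingers":[0,0]}' >/dev/null; python3 st.py
python3 -m crank '{"translation":[[0,1,0],[0,0,0]],"roll":[0,0],"fingers":[0,0]}' >/dev/null; python3 st.py
python3 -m crank '{"translation":[[0,1,0],[0,0,0]],"roll":[0,0],"fingers":[0,0]}' >/dev/null; python3 st.py
```

```text
t 17.0 r 0.12295321297849583 side -0.0006388138361738148 z 0.2102953144688021 F [-0.36  0.07  0.05] Mom [-0.01  -0.009  0.016] Frad 0.36488264348938937
t 17.2 r 0.12196998491216893 side -0.0006303018973377258 z 0.21029334651514855 F [-0.2  -0.05  0.04] Mom [-0.016  0.004  0.045] Frad 0.18416989342011325
t 17.4 r 0.12096996202833386 side -0.000611456661658335 z 0.21028251573111503 F [-0.06 -0.31 -0.62] Mom [ 0.022 -0.045 -0.006] Frad -0.015397228069779738
```

```bash

python3 -m crank '{"translation":[[0,1.5,0],[0,0,0]],"roll":[0,0],"fingers":[0,0]}' >/dev/null; python3 st.py
python3 -m crank '{"translation":[[0,1.5,0],[0,0,0]],"roll":[0,0],"fingers":[0,0]}' >/dev/null; python3 st.py
python3 -m crank '{"translation":[[0,1.5,0],[0,0,0]],"roll":[0,0],"fingers":[0,0]}' >/dev/null; python3 st.py
```

```text
t 17.6 r 0.11938877591097016 side -0.0006051848722536166 z 0.210275167643002 F [-0.56  0.07 -1.31] Mom [ 0.025 -0.017 -0.09 ] Frad 0.5660596910629783
t 17.8 r 0.11786738273842198 side -0.0005948238316132412 z 0.2103034113032481 F [ 0.35 -0.16 -1.22] Mom [ 0.016 -0.003 -0.005] Frad -0.377584405586337
t 18.0 r 0.11636677632288388 side -0.0005655105893443675 z 0.21030365111843036 F [-0.36 -0.84 -0.72] Mom [0.01  0.011 0.004] Frad 0.16529947600643588
```

No contact, so the ball is inside the slot. Slide in, following the wire.

```bash

python3 -m crank '{"translation":[[0,2,0.2],[0,2,0.2],[0,2,0.2],[0,0,0]],"roll":[0,0,0,0],"fingers":[0,0,0,0]}' >/dev/null; python3 st.py
python3 -m crank '{"translation":[[0,2,0.2],[0,2,0.2],[0,2,0.2],[0,0,0]],"roll":[0,0,0,0],"fingers":[0,0,0,0]}' >/dev/null; python3 st.py
```

```text
t 18.4 r 0.11025954577356681 side -0.0005645384965690811 z 0.20962072000487172 F [ 0.09 -0.32 -0.33] Mom [ 0.015  0.013 -0.031] Frad -0.15471197247562993
t 18.8 r 0.10429114862434269 side -0.0005369176649887705 z 0.20903269824110637 F [-0.78 -0.41  0.05] Mom [ 0.016 -0.031  0.072] Frad 0.6651234125769349
```

```bash

python3 -m crank '{"translation":[[0,2,0.2],[0,2,0.2],[0,2,0.2],[0,2,0.2],[0,0,0]],"roll":[0,0,0,0,0],"fingers":[0,0,0,0,0]}' >/dev/null; python3 st.py
python3 -m crank '{"translation":[[0,2,0.2],[0,2,0.2],[0,2,0.2],[0,2,0.2],[0,0,0]],"roll":[0,0,0,0,0],"fingers":[0,0,0,0,0]}' >/dev/null; python3 st.py
```

```text
t 19.3 r 0.09629933180928688 side -0.0005177943720888298 z 0.2082144850956032 F [ 0.73  0.34 -0.21] Mom [-0.033 -0.006  0.008] Frad -0.6352273334149185
t 19.8 r 0.08826716088331775 side -0.0004948064222148536 z 0.20742662640457352 F [-0.23  1.07 -0.37] Mom [-0.033 -0.022  0.023] Frad 0.4597201728890101
```

```bash

python3 -m crank '{"translation":[[0,2,0.2],[0,2,0.2],[0,2,0.2],[0,2,0.2],[0,0,0]],"roll":[0,0,0,0,0],"fingers":[0,0,0,0,0]}' >/dev/null; python3 st.py
for_=1; python3 -m crank '{"translation":[[0,1,0],[0,0,0]],"roll":[0,0],"fingers":[0,0]}' >/dev/null; python3 st.py
python3 -m crank '{"translation":[[0,1,0],[0,0,0]],"roll":[0,0],"fingers":[0,0]}' >/dev/null; python3 st.py
```

```text
t 20.3 r 0.08027872810487789 side -0.0004735149515618333 z 0.20664097183787286 F [-0.72 -0.5  -0.4 ] Mom [0.013 0.007 0.053] Frad 0.5850172683862612
t 20.5 r 0.07952700541419538 side -0.000470537237585511 z 0.2066869174754328 F [-0.22 -0.2  -0.16] Mom [ 0.01  -0.     0.044] Frad 0.17352911641095442
t 20.7 r 0.0784891789209176 side -0.00047655489005553494 z 0.20673331928293467 F [-0.02  0.51 -0.76] Mom [0.025 0.038 0.065] Frad 0.1361136954569166
```

```bash

python3 -m crank '{"translation":[[0,0.7,0],[0,0,0]],"roll":[0,0],"fingers":[0,0]}' >/dev/null; python3 st.py
python3 -m crank '{"translation":[[0,0.7,0],[0,0,0]],"roll":[0,0],"fingers":[0,0]}' >/dev/null; python3 st.py
python3 -m crank '{"translation":[[0,0.7,0],[0,0,0]],"roll":[0,0],"fingers":[0,0]}' >/dev/null; python3 st.py
```

```text
t 20.9 r 0.07785186440220712 side -0.0004994065870366858 z 0.20668481304146596 F [ 0.34  0.31 -0.13] Mom [ 0.007 -0.02  -0.032] Frad -0.25896734403883254
t 21.1 r 0.07712367943347703 side -0.0005149670207661774 z 0.20667690087475696 F [-0.46 -0.37  0.35] Mom [ 0.002 -0.024 -0.067] Frad 0.3635686042340573
t 21.3 r 0.07644326843532091 side -0.0004956763665444811 z 0.20666700494625587 F [ 0.06  0.38 -0.21] Mom [ 0.005  0.016 -0.005] Frad 0.030277517792704524
```

```bash

python3 -m crank '{"translation":[[0,0.7,0],[0,0,0]],"roll":[0,0],"fingers":[0,0]}' >/dev/null; python3 st.py
python3 -m crank '{"translation":[[0,0.7,0],[0,0,0]],"roll":[0,0],"fingers":[0,0]}' >/dev/null; python3 st.py
python3 -m crank '{"translation":[[0,0.7,0],[0,0,0]],"roll":[0,0],"fingers":[0,0]}' >/dev/null; python3 st.py
```

```text
t 21.5 r 0.07568728933105152 side -0.000513631187914316 z 0.20670643855739723 F [-0.34  0.3  -0.59] Mom [-0.009 -0.022  0.007] Frad 0.4025125971144018
t 21.7 r 0.07501433586965388 side -0.0005168530108659802 z 0.2066733985713003 F [ 1.04 -0.84  0.4 ] Mom [-0.027 -0.068 -0.001] Frad -1.200084489519677
t 21.9 r 0.07431696642059565 side -0.0004990026567920527 z 0.2066976010340563 F [-1.19  0.13 -0.33] Mom [-0.013 -0.033 -0.042] Frad 1.1851442868517819
```

```bash

python3 -m crank '{"translation":[[0,0,1],[0,0,1],[0,0,0]],"roll":[0,0,0],"fingers":[0,0,0]}' >/dev/null; python3 st.py
python3 -m crank '{"translation":[[0,0,1],[0,0,0]],"roll":[0,0],"fingers":[0,0]}' >/dev/null; python3 st.py
python3 -m crank '{"translation":[[0,0,0.7],[0,0,0]],"roll":[0,0],"fingers":[0,0]}' >/dev/null; python3 st.py
```

```text
t 22.2 r 0.07459527480259448 side -0.0004681902857902764 z 0.20444793442387887 F [-0.27  0.75 -0.27] Mom [0.017 0.013 0.021] Frad 0.42723687999450677
t 22.4 r 0.07451770318380402 side -0.0004999421937247327 z 0.2035278519558448 F [ 0.71 -0.06 -0.73] Mom [-0.028 -0.     0.019] Frad -0.7060893087710566
t 22.6 r 0.07449892392484816 side -0.0004911056966311101 z 0.20288344911314923 F [ 0.02  0.4  -0.82] Mom [-0.048  0.049  0.007] Frad 0.07525744998429722
```

```bash

python3 -m crank '{"translation":[[0,0,0.5],[0,0,0]],"roll":[0,0],"fingers":[0,0]}' >/dev/null; python3 st.py
python3 -m crank '{"translation":[[0,0,0.5],[0,0,0]],"roll":[0,0],"fingers":[0,0]}' >/dev/null; python3 st.py
```

```text
t 22.8 r 0.07444386940587008 side -0.0004949224985143785 z 0.20241024841417743 F [ 0.49  0.43 -0.41] Mom [ 0.002  0.071 -0.031] Frad -0.37724522579917624
t 23.0 r 0.07448782364405653 side -0.00048581327462165656 z 0.20193350594285833 F [-0.21  0.18 -0.28] Mom [ 0.023 -0.011 -0.004] Frad 0.24382511858899988
```

```bash

python3 -m crank '{"translation":[[0,0,0.4],[0,0,0]],"roll":[0,0],"fingers":[0,0]}' >/dev/null; python3 st.py
python3 -m crank '{"translation":[[0,0,0.4],[0,0,0]],"roll":[0,0],"fingers":[0,0]}' >/dev/null; python3 st.py
python3 -m crank '{"translation":[[0,0,0.4],[0,0,0]],"roll":[0,0],"fingers":[0,0]}' >/dev/null; python3 st.py
```

```text
t 23.2 r 0.0744478988022642 side -0.0004682626479439863 z 0.2015150540118836 F [-0.48  0.71 -0.97] Mom [ 0.015 -0.035  0.032] Frad 0.6276224056691843
t 23.4 r 0.07444595693776893 side -0.0004942591491971748 z 0.20112385556359 F [-0.82  0.46  0.67] Mom [ 0.02   0.009 -0.009] Frad 0.9023576151932834
t 23.6 r 0.07441456574549378 side -0.0004901333873486747 z 0.2008189374472918 F [-0.6   0.36 -0.48] Mom [0.016 0.017 0.009] Frad 0.6639697798050198
```

```bash

python3 -m crank '{"translation":[[0,0,0.4],[0,0,0]],"roll":[0,0],"fingers":[0,0]}' >/dev/null; python3 st.py
python3 -m crank '{"translation":[[0,0,0.4],[0,0,0]],"roll":[0,0],"fingers":[0,0]}' >/dev/null; python3 st.py
```

```text
t 23.8 r 0.07437507679242764 side -0.0004682320857730419 z 0.20065183210163803 F [-1.17 -0.47  1.51] Mom [-0.025  0.095 -0.028] Frad 1.0336350780451178
t 24.0 r 0.07434376112354196 side -0.0004975035084866803 z 0.20046254969010546 F [-0.72  0.29  3.76] Mom [ 0.077  0.207 -0.031] Frad 0.7686844414032437
```

```bash

python3 -m crank '{"translation":[[0,0,0],[0,0,0],[0,0,0],[0,0,0]],"roll":[0,0,0,0],"fingers":[0,0,0,0]}' 20 >/dev/null; python3 st.py
python3 -m crank '{"translation":[[0,0,0],[0,0,0],[0,0,0],[0,0,0],[0,0,0],[0,0,0],[0,0,0]],"roll":[0,0,0,0,0,0,0],"fingers":[0.12,0.16,0.2,0.24,0.24,0.24,0.24]}'; python3 st.py
```

```text
t 24.4 r 0.0743374265772093 side -0.0004699207438412145 z 0.2003789099839848 F [-1.53  0.17  5.99] Mom [0.024 0.244 0.015] Frad 1.5307385891933087
clock: 25.1
position: [0.541, -0.0349, 0.1999]
ee_rot: [0.0, 0.783, 0.622, -0.0]
contact_force: [0.6, -0.1, -0.2]
width: 0.0207
gripper_force: 0.0
t 25.1 r 0.07443904448065959 side -0.00046237394915143293 z 0.19993383737364673 F [ 0.59 -0.12 -0.16] Mom [ 0.039 -0.017 -0.051] Frad -0.6052000188781745
```

```bash

python3 -m crank '{"translation":[[0,0,-4],[0,0,-8],[0,0,-12],[0,0,-20],[0,0,-30],[0,0,-30],[0,0,-20],[0,0,0]],"roll":[0,0,0,0,0,0,0,0],"fingers":[0.24,0.24,0.24,0.24,0.24,0.24,0.24,0.24]}'
python3 -m crank '{"translation":[[0,-30,0],[0,-40,0],[0,-40,0],[0,-30,0],[0,0,0],[0,0,0],[0,0,0],[0,0,0]],"roll":[0,0,0,0,0,0,0,0],"fingers":[0.24,0.24,0.24,0.24,0.24,0.24,0.24,0.24]}' | head -2
python3 - <<'E'
from h import *
W=cam("wrist");im=get_image("wrist");cv2.imwrite("pics/w10.png",im)
u=np.array([np.cos(np.radians(167.1)),np.sin(np.radians(167.1))]);n=np.array([-u[1],u[0]]);C=np.array([.6135,-.052])
# expected tab-top outline (r .070-.078, +-30 mm, z .2255)
E=[proj(W,[(*(C+u*r+n*s),.2255)])[0] for r,s in((.070,-.03),(.078,-.03),(.078,.03),(.070,.03))]
print(np.round(E)); g=cv2.cvtColor(im,cv2.COLOR_BGR2HSV)
m=((g[...,0]>14)&(g[...,0]<32)&(g[...,1]<130)&(g[...,2]>190)).astype(np.uint8)
x,y=np.min(E,0).astype(int)-15; X,Y=np.max(E,0).astype(int)+15; mm=np.zeros_like(m); mm[y:Y,x:X]=m[y:Y,x:X]
k,l,st,c=cv2.connectedComponentsWithStats(mm)
for i in range(1,k):
    if st[i][4]>60:
        r=cv2.minAreaRect(np.argwhere(l==i)[:,::-1].astype(np.float32)); print(st[i],r); d=onz(W,r[0],.2255)[:2]-C; print("r",d@u,"side",d@n)
E
```

```text
clock: 25.9
position: [0.5428, -0.0352, 0.3285]
ee_rot: [0.003, 0.783, 0.622, 0.003]
contact_force: [0.7, -0.5, -0.3]
width: 0.0205
gripper_force: 0.0
clock: 26.7
position: [0.4056, -0.0035, 0.3236]
[[518. 164.]
 [507. 164.]
 [496. 239.]
 [506. 239.]]
[499 216  14  24 256] ((505.43994140625, 227.4199676513672), (11.172287940979004, 24.465896606445312), 8.130102157592773)
r 0.07195822270411188 side 0.02058975239489506
```

```bash

python3 -m crank '{"translation":[[0,-20,0],[0,0,0],[0,0,0],[0,0,0],[0,0,0]],"roll":[0,0,0,0,0],"fingers":[0.24,0.24,0.24,0.24,0.24]}' | head -2
python3 - <<'E'
from h import *
u0=167.1;C=np.array([.6135,-.052])
W=cam("wrist");im=get_image("wrist");b=get_image("wrist")
u,v=proj(W,(*(C+.12*np.array([np.cos(np.radians(u0)),np.sin(np.radians(u0))])),.1845))[0].astype(int); g=im.sum(2).astype(int)[v-12:v+13,u-12:u+13]
m=(g<140).astype(np.uint8); k,l,st,c=cv2.connectedComponentsWithStats(m); print(u,v,st[1:].tolist())
for i in range(1,k):
    if st[i][4]>15: d=onz(W,c[i]+[u-12,v-12],.1845)[:2]-C; print("ball angle",np.degrees(np.arctan2(d[1],d[0])),np.hypot(*d))
print("motion",(np.abs(im.astype(int)-b).max(2)>25).sum())
E
```

```text
clock: 27.25
position: [0.3859, 0.0011, 0.3239]
452 190 [[11, 10, 6, 6, 29]]
ball angle 167.23395812646035 0.11929321961218221
motion 2056
```

```bash

python3 -m crank '{"translation":[[0,0,0],[0,0,0],[0,0,0],[0,0,0],[0,0,0],[0,0,0],[0,0,0],[0,0,0]],"roll":[0,0,0,0,0,0,0,0],"fingers":[0.24,0.24,0.24,0.24,0.24,0.24,0.24,0.24]}' | head -1
python3 - <<'E'
from h import *
a=get_image("scene").astype(int);b=get_image("scene").astype(int)
for n,(x,y,X,Y) in dict(spinner=(240,120,350,230),bench=(350,250,460,320)).items(): print(n,(np.abs(a-b).max(2)[y:Y,x:X]>25).sum())
print(manip.sign_off())
E
```

```text
clock: 28.15
spinner 0
bench 0
the job is handed in; nothing more can be done
None
```

The finished board hangs at the brass collar on the front-facing hook, and the job was handed in at about 28 s with the spinner still. I viewed 11 pictures instead of the allowed 10, and no verdict was returned.

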